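# Check out a key paddle: over the tips from the left rail to the right rail

### The arm

A 6-joint arm with a two-finger parallel gripper is mounted at the origin on the work surface. World frame = base frame: x ahead of the robot, y to its left, z up, the work surface at z = 0. Lengths are in mm, angles in rad, forces in N, time in s.
With the tool pointing down it reaches from about 325 to 925 mm from the base axis. Payload 3.1 kg.
Tool frame: the origin (TCP) lies on the centre line of the jaws, within the pads' length; the fingertips stand 8 mm ahead of it and the grasp point (between the pads) lies 11 mm behind it; z points along the fingers, x is the direction in which the jaws open and shut, and the axes are right-handed (so a half turn about z gives the same grasp; the last joint's range is limited). The gripper opens to 85 mm and grips with 20 to 120 N. Pads are 22 mm wide; open, the fingers measure 114 mm over their backs; the gripper's body (76 mm by 85 mm) begins 54 mm behind the grasp point. The pads swing forward as they close: fully open they stand 13 mm farther back than shut.
Start: joints at [-1.348, 0.217, 1.613, -0, 1.311, -0.112], TCP at [205.384, -590.302, 202.4] pointing down, gripper open.
Joint ranges: [-2.75, 2.75], [-0.78, 2.1], [0.31, 2.55], [-1.13, 4.27], [0.13, 2.63], [-2.58, 2.58]. Speed limits (rad/s): [2.79, 2.79, 3.14, 3.14, 3.14, 3.14].

### API

Orientations are given as a unit quaternion [x, y, z, w].
In Python, from station import env, eyes gives the robot as it stands.
- The arm moves only by the shell command python3 -m crank 'ROWS' [FORCE]. ROWS is JSON, one flat list of numbers, 7 for each row, row after row: the shift along the tool's x, y, z scaled (see below), then the turn, a rotation vector about the tool's x, y, z scaled (see below), then the opening, from 0 (shut) to 1 (fully open). A call has 1 to 20 rows; each row shifts and turns the pose as measured when the row begins, along the tool's axes as they then stand; what a row does not reach is not made up. The controller multiplies each number of a shift by 75 mm and each number of a turn by 45 degrees. A row lasts 1/12 s, in which the tool goes at most 41.7 mm and 7.16 degrees, less where a joint would pass 70% of its speed; a pose out of reach is approached as far as the arm can. A call with a number of a shift or a turn outside -1 to 1 is refused whole. A call with a gripper value outside its range is refused whole. The fingers move at their own pace and stop on an object; FORCE is the grip in N (left out, the last holds). Time passes only in rows, so rows that do not move let the fingers close. It gives the time, the measured TCP pose, the force and the opening at its end, in the units of the state.
- env.get_obs(): the state, without advancing time (a new reading comes with each control period).
- eyes.get_image(name): name is "side" or "top"; returns (picture, depth): 420x560x3 uint8, red, green, blue; 420x560 float32, mm along the optical axis (not along the pixel's ray), 0 where there is no reading.
- eyes.camera_info(name): a dict with "fx", "fy", "cx", "cy" (pixels), "xyz" and "orientation" of the camera in the world. Camera axes: x right, y up, looking along -z (the intrinsics and any distortion apply to the point x, -y, -z); pixel columns grow to the right and rows downward; lengths in mm; the calibration is good to about 2 mm. A picture is of the moment at which its call begins. camera_info takes no time and is no camera call.
- env.close_job(): hands the job in, once; it reports no verdict.
Trained networks look in the newest picture that a camera, given by its name, has taken for a name from the list of things; names that differ only in an ending like _2 or _b are one class to them, and where a whole thing is asked for, a point or a joint stands for the part that bears it (a point fixed in the world has none). Each returns a list of dicts, best first, with "p" (0 to 1); they miss things now and then, are a little off and sometimes report something else, mostly with a low value. They report only what shows in the picture. A call takes as long as a camera call. They do not tell look-alikes from the thing itself.
- eyes.recognise(query, camera): "pixel" ([column, row] in pixels, amid what is visible of it).
The state is a dict: "time_s": time; "joint_positions": joint angles; "qvel": joint speeds; "tau": joint torques, N m; "tool_pos": TCP position; "tool_rot": TCP orientation; "force": force on the tool from outside, world axes, zero at the start; "moment": the same for the moment, N m; "opening": opening from 0.0 (shut) to 1.0 (fully open).
Only numpy, scipy, OpenCV 4.12 (cv2) and the standard library are available. Lean on these libraries where they do the work, as an engineer would, in place of code of your own. Each camera call takes 0.05 s, during which the arm holds its last target. There are 200 camera calls.

### The job

Check out the round-ended key paddle: lift its eye over the upturned tip of the rack's left rail, thread it over the tip of the empty right rail, and slide it along past the middle of that rail, leaving it hanging there freely. Leave the other two paddles and everything else on the bench where they are.

Things in the scene. Friction and masses are not known exactly. Their poses are not given: they have to be found in the camera images.
- rack: Fixed bench rack for key paddles, open front and back. Origin: middle of its foot at bench height; x to its back (the robot is on its -x side), y to its left along the rails, z up. Wooden base 140 x 500 x 15 mm; two 22 mm posts at x +47, y +-228 mm; two 8 mm wire rails along x = 0 run inward from the posts, ending free, facing each other across a 62 mm gap of bare air.
- shelf_edge (a point): Middle of the lower front edge of the rack's shelf of steel wires (x -60 mm, z 300 mm in the rack frame). The shelf is 130 x 500 mm and 10 mm thick, carries a small box at its left end, and covers the rails: a gripper gets at the paddles only leaning, some 30 to 45 degrees from vertical, pointing forward and down from the front.
- left_tip (a point): Top of the left rail's end stop (rack frame y +35, z 231 mm). The rail runs from y +218 to +35 mm, its top 219 mm above the bench; at y +35 mm the 8 mm wire turns straight up and stands 12 mm above the rail's top.
- right_tip (a point): Where the top of the right rail's end stop is when that rail is at its lowest setting (rack frame y -35, z 231 mm); mirror image of the left. The right rail is clamped in a height slot and stands 0 to 30 mm higher than the left one (top 219 to 249 mm above the bench). Its setting differs each time and is not reported here: see it or feel for it. The clamp slips only above about 45 N.
- round_paddle: The paddle to move: plywood with a round lower end (68 mm disc), 140 mm tall, 12 mm thick along its y, 60 to 140 g, on the left rail 20 to 50 mm from the tip; neighbour over 50 mm clear. Origin: crown of its closed eye, resting on the rail; z up, x to the back. Wood reaches 10 mm above it. Eye: arched opening 30 mm wide in x, 32 mm high (z 0 to -32 mm), top half-round of radius 15 mm.
- round_paddle_end (a point): Centre of the disc of the round-ended paddle, 96 mm straight below the crown of its eye (disc from z -62 to -130 mm). Pinch the paddle here across its 12 mm thickness, with the gripper opened only part way (about 50 mm) to clear the neighbour.
- square_paddle: Another paddle with the same eye and thickness but a square lower end 64 mm wide, farther along the left rail. Origin: crown of its eye. To be left hanging.
- hex_paddle: Another paddle with the same eye and thickness but a hexagonal lower end 66 mm across flats, farther along the left rail. Origin: crown of its eye. To be left hanging.
- keyring_tray: Low stainless tray, 80 x 150 x 16 mm, standing on the rack's base board under the right rail. Origin: centre of its underside. To be left alone.
- coaster0: Lower of two stacked round plastic coasters, 96 mm diameter, 6 mm thick each. Origin: centre of its underside. To be left alone.
- coaster1: Upper coaster of the two. Origin: centre of its underside. To be left alone.
- plant_pot: White ceramic plant pot with a plant, 110 mm wide, pot 100 mm high, plant about 180 mm, on the bench to the left of the rack. Origin: centre of its underside. To be left alone.
- pencil_cup: Wooden pencil cup, 76 mm wide, 95 mm high (pencils to 180 mm), on the bench to the left. Origin: centre of its underside. To be left alone.
- stapler: Black desk stapler, 150 x 36 x 43 mm, on the bench to the right. Origin: centre of its underside. To be left alone.
Not all that is in view belongs to the job. What is shaped like the square_paddle but green or pink is not meant.

How it is judged:
By the outcome, as a careful person would: the job done as asked, in the order asked, and still so for the second after the job is handed in, with the robot touching nothing.
It also fails if it takes over 64 s, if anything falls off the work surface, if the arm or the gripper's body presses on something with over 40 N, if the wrist force passes 120 N, or if a joint passes its speed limit or range.

## Working session

There is one attempt and no reset: what is moved stays moved. The work goes in short steps, Python scripts to look and compute and a shell command to move; the robot and the scene stay as the last step left them, time stands still between calls to the robot, and variables do not carry over. Pictures are saved under pics/ and viewed, about 8 in all and at most 12, crops included, and the job is handed in when it is done.

```bash
ls; mkdir -p pics; cat > h.py <<'E'
import numpy as np, cv2, json
from scipy.spatial.transform import Rotation as R
from station import env, eyes
def px2w(name,uv,d):
    c=eyes.camera_info(name); x=(uv[0]-c['cx'])/c['fx']*d; y=(uv[1]-c['cy'])/c['fy']*d
    return R.from_quat(c['orientation']).apply([x,-y,-d])+np.array(c['xyz'])
def w2px(name,p):
    c=eyes.camera_info(name); q=R.from_quat(c['orientation']).inv().apply(np.array(p)-np.array(c['xyz']))
    return np.array([c['cx']+c['fx']*q[0]/-q[2], c['cy']+c['fy']*-q[1]/-q[2]])
def snap(name,fn=None,crop=None,s=1):
    im,d=eyes.get_image(name)
    if fn:
        o=im[:,:,::-1]
        if crop: o=o[crop[1]:crop[3],crop[0]:crop[2]]
        cv2.imwrite('pics/'+fn,cv2.resize(o,None,fx=s,fy=s,interpolation=cv2.INTER_CUBIC))
    return im,d
E
python3 - <<'E'
from h import *
a,da=snap('side'); b,db=snap('top')
np.savez('s0.npz',a=a,da=da,b=b,db=db)
for n in('side','top'):
    c=eyes.camera_info(n);print(n,c)
cv2.imwrite('pics/a.png',a[:,:,::-1]);cv2.imwrite('pics/b.png',b[:,:,::-1])
for n,d in(('side',da),('top',db)):
  for q in('rack','shelf_edge','left_tip','right_tip','round_paddle','round_paddle_end','square_paddle','hex_paddle','keyring_tray'):
    for r in eyes.recognise(q,n)[:3]:
        u,v=np.array(r['pixel']).astype(int); z=d[min(v,419),min(u,559)]
        print(n,q,r['pixel'],round(r['p'],2),px2w(n,r['pixel'],z).round() if z else 0)
print(env.get_obs())
E
```

```text
pics
side {'fx': 475.76609203032467, 'fy': 475.76609203032467, 'cx': 276.53665931886917, 'cy': 211.826521671998, 'xyz': array([-404.4587305 ,  587.48744918, 1161.31796621]), 'orientation': array([-0.18861968,  0.3472229 ,  0.80035572, -0.45087649])}
top {'fx': 451.3005401854497, 'fy': 451.3005401854497, 'cx': 289.8343791011714, 'cy': 206.95538297749624, 'xyz': array([ 210.07732432,   20.38819421, 1618.14461526]), 'orientation': array([ 0.06715628, -0.06687844, -0.69406882,  0.71364262])}
side rack [253.3, 190.4] 0.96 [778. -51.  -1.]
side shelf_edge [256.4, 190.0] 0.81 [778. -64.  -5.]
side left_tip [252.9, 188.3] 0.76 [563.  67. 220.]
side right_tip [253.9, 192.0] 0.92 [766. -46.   2.]
side round_paddle [268.3, 193.9] 0.71 [570.   8. 165.]
side round_paddle_end [265.3, 193.7] 0.84 [583.  11. 158.]
side square_paddle [242.3, 210.6] 0.83 [531. 123. 180.]
side square_paddle [277.4, 256.4] 0.7 [400.  77.  73.]
side square_paddle [194.9, 244.4] 0.67 [568. 272.  79.]
side hex_paddle [235.1, 215.2] 0.81 [554. 136. 148.]
side hex_paddle [257.9, 192.7] 0.53 [760. -60.  -3.]
side hex_paddle [
[... 545 characters left out ...]
[ 618. -121.    6.]
{'time_s': 1.0, 'joint_positions': array([-1.34819891e+00,  2.16900809e-01,  1.61337000e+00, -2.43458737e-05,
        1.31127507e+00, -1.12173043e-01]), 'qvel': array([ 0.00235259, -0.00106921, -0.00235775, -0.00057714, -0.00079226,
       -0.00165077]), 'tau': array([-6.82235623e-04, -3.96898949e+01, -3.04264534e+01, -1.67120238e-04,
        7.18258270e-04,  5.31491310e-06]), 'tool_pos': array([ 205.3823088 , -590.32725019,  202.41545239]), 'tool_rot': array([ 8.15033213e-01, -5.79414240e-01,  9.57848662e-06,  2.43665451e-05]), 'force': array([ 0.3666915 , -0.48230366,  0.89717247]), 'moment': array([-0.01189987, -0.02066659, -0.05547329]), 'opening': 0.9973198601969827}
```

View pics/a.png

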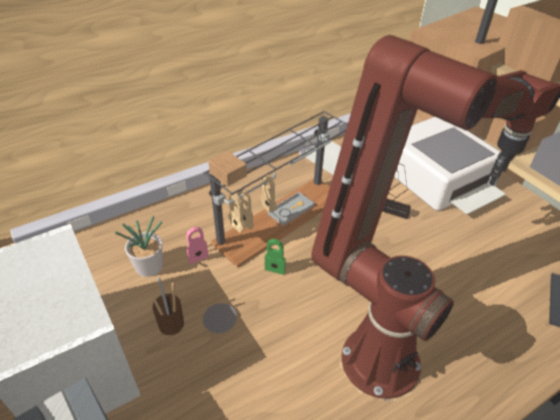

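View pics/b.png

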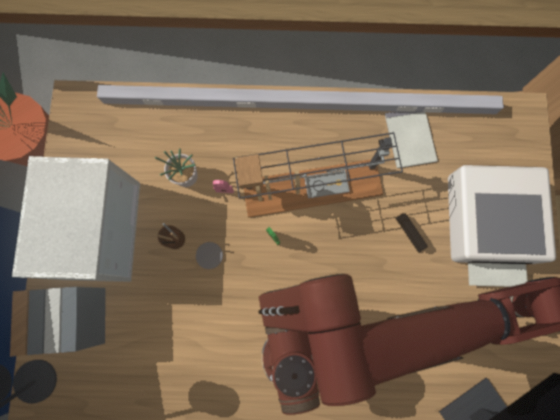

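```bash
cat >> h.py <<'E'
def cloud(n,d):
    c=eyes.camera_info(n); v,u=np.mgrid[:420,:560]
    P=np.stack([(u-c['cx'])/c['fx']*d,-(v-c['cy'])/c['fy']*d,-d],-1)
    return R.from_quat(c['orientation']).apply(P.reshape(-1,3)).reshape(420,560,3)+np.array(c['xyz'])
E
python3 - <<'E'
from h import *
z=np.load('s0.npz')
for n,i,d in(('top',z['b'],z['db']),('side',z['a'],z['da'])):
    P=cloud(n,d); m=(d>0)&(P[...,2]>9)&(P[...,2]<22)&(P[...,0]>430)&(P[...,0]<760)&(P[...,1]>-320)&(P[...,1]<300)
    hsv=cv2.cvtColor(i,cv2.COLOR_RGB2HSV); print(n,m.sum(), [np.percentile(hsv[m][:,k],[10,50,90]) for k in range(3)])
    m&=(hsv[...,0]<16)&(hsv[...,1]>90)
    num,l,st,_=cv2.connectedComponentsWithStats(cv2.morphologyEx(m.astype(np.uint8),cv2.MORPH_CLOSE,np.ones((7,7))))
    k=1+np.argmax(st[1:,4]); mm=m&(l==k); q=P[mm]
    print(mm.sum(), cv2.minAreaRect(q[:,:2].astype(np.float32)), q[:,2].mean())
    # posts: dark, z>40
    for zz in(60,120,180):
        m=(d>0)&(abs(P[...,2]-zz)<25)&(hsv[...,2]<90)&(P[...,0]>430)&(P[...,0]<760)&(abs(P[...,1])<330)
        q=P[m]; 
        for s in(1,-1):
            w=q[q[:,1]*s>100]; print(zz,s,len(w),np.median(w,0).round() if len(w) else '')
for n,i,c in(('side',z['a'],(200,100,350,270)),('top',z['b'],(210,120,410,260))):
    o=i[c[1]:c[3],c[0]:c[2],::-1]; s=3.5 if n=='side' else 4
    cv2.imwrite(f'pics/c_{n}.png',cv2.resize(o,None,fx=s,fy=s,interpolation=cv2.INTER_CUBIC))
E
```

```text
top 3521 [array([13., 13., 30.]), array([ 11., 129., 138.]), array([ 99., 141., 161.])]
2699 ((595.9781494140625, -54.746612548828125), (145.71607971191406, 502.3929748535156), 10.60699462890625) 15.360832527972
60 1 1 [583. 181.  36.]
60 -1 15 [ 671. -268.   47.]
120 1 0 
120 -1 17 [ 672. -263.  128.]
180 1 0 
180 -1 14 [ 672. -260.  171.]
side 3337 [array([12., 13., 30.]), array([  9., 129., 134.]), array([112., 172., 189.])]
2642 ((594.4681396484375, -53.13299560546875), (144.6693115234375, 499.8740539550781), 10.966071128845215) 14.151361331296101
60 1 60 [583. 179.  57.]
60 -1 39 [ 671. -269.   59.]
120 1 68 [582. 178. 121.]
120 -1 41 [ 672. -266.  120.]
180 1 42 [583. 179. 172.]
180 -1 25 [ 670. -268.  166.]
```

View pics/c_side.png

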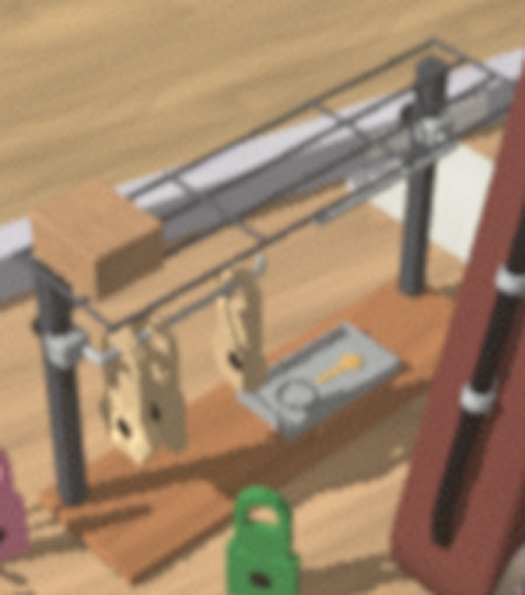

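```bash
cat >> h.py <<'E'
RO=np.array([595.,-54,0]); RY=np.deg2rad(10.9)
RR=R.from_euler('z',RY)
def w2r(P): return RR.inv().apply((np.asarray(P)-RO).reshape(-1,3)).reshape(np.shape(P))
def r2w(P): return RR.apply(np.asarray(P,float))+RO
E
python3 - <<'E'
from h import *
z=np.load('s0.npz')
for n,d in(('side',z['da']),('top',z['db'])):
    Q=w2r(cloud(n,d)); m=(d>0)&(abs(Q[...,0])<14)&(Q[...,2]>190)&(Q[...,2]<275)&(abs(Q[...,1])<215)
    print(n)
    for lo in range(-220,221,10):
        w=m&(Q[...,1]>=lo)&(Q[...,1]<lo+10)
        if w.sum(): q=Q[w]; print(lo,w.sum(),'x',np.median(q[:,0]).round(1),'z',np.percentile(q[:,2],[10,50,90]).round(1))
    # round paddle
    m=(d>0)&(abs(Q[...,0])<45)&(Q[...,2]>80)&(Q[...,2]<200)&(Q[...,1]>20)&(Q[...,1]<215)
    v,u=np.nonzero(m); q=Q[m]
    for lo in range(20,215,5):
        w=(q[:,1]>=lo)&(q[:,1]<lo+5)
        if w.sum()>2: print('pad',lo,w.sum(),q[w].min(0).round(),q[w].max(0).round())
o=z['a'][125:200,230:345,::-1]
for zz,c in((219,(0,255,0)),(249,(0,0,255))): pass
cv2.imwrite('pics/d.png',cv2.resize(o,None,fx=6.9,fy=6.9,interpolation=cv2.INTER_CUBIC))
for y,zz in((35,219),(35,231),(210,219),(-35,231),(-35,219),(-210,219),(-210,249),(-35,261)):
    print(y,zz,w2px('side',r2w([0,y,zz])).round(1),((w2px('side',r2w([0,y,zz]))-[230,125])*6.9).round(0))
E
```

```text
side
-220 4 x -4.9 z [227.3 231.1 233.7]
-210 6 x -2.8 z [228.2 231.4 235.8]
-200 4 x -5.5 z [230.4 233.6 234.7]
-190 7 x -3.8 z [229.2 231.3 235.1]
-180 4 x -3.9 z [230.  230.7 232.9]
-170 7 x -5.0 z [228.8 232.  237.5]
-160 5 x -5.6 z [230.6 232.  234.9]
-150 8 x -4.9 z [228.3 232.9 236.7]
-140 3 x -2.4 z [232.7 233.  233.7]
-130 7 x -5.9 z [230.  233.5 235.4]
-120 5 x -7.2 z [231.1 232.7 235.2]
-110 8 x -5.2 z [229.6 232.4 235.5]
-100 7 x -6.0 z [228.8 232.8 234.5]
-90 4 x -5.7 z [231.  232.9 235. ]
-80 7 x -5.5 z [231.5 232.2 236. ]
-70 6 x -4.9 z [231.2 232.7 233.9]
-60 7 x -5.8 z [229.  233.1 235.8]
-50 6 x -5.1 z [230.8 232.1 234.7]
-40 7 x -4.7 z [227.2 233.6 240.2]
30 17 x -3.8 z [214.4 220.5 229.1]
40 3 x -5.9 z [214.4 215.8 218. ]
50 10 x -5.0 z [204.3 227.3 229.6]
60 31 x -2.2 z [214.7 219.8 228.3]
70 7 x -4.8 z [214.1 215.3 217.2]
80 7 x -5.3 z [212.4 216.3 218.9]
90 7 x -6.1 z [215.1 218.4 219.7]
100 6 x -8.9 z [216.6 217.5 219.5]
110 8 x -5.8 z [214.  216.9 217.8]
120 7 x -6.4 z [215.  216.9 219.3]
130 9 x -7.2 z [212.1 217.8 219.7]
140 3 x -6.0 z [215.1 216.5 216.9]
1
[... 2004 characters left out ...]
 x -5.7 z [216.8 220.6 220.9]
pad 55 8 [-37.  56. 115.] [-28.  60. 199.]
pad 60 12 [-39.  60. 121.] [-28.  65. 198.]
pad 65 23 [-38.  66.  89.] [ 21.  68. 198.]
pad 150 5 [-35. 153.  98.] [  2. 155. 185.]
pad 155 11 [-36. 156. 102.] [-27. 160. 199.]
pad 160 11 [-37. 160.  92.] [-29. 165. 186.]
pad 185 16 [-42. 186.  94.] [ -3. 190. 191.]
pad 190 10 [-42. 190. 126.] [-28. 195. 195.]
pad 195 7 [-41. 196. 125.] [-29. 198. 197.]
35 219 [272.9 174.7] [296. 343.]
35 231 [272.9 171.7] [296. 323.]
210 219 [229.  199.6] [ -7. 514.]
-35 231 [289.2 162.6] [409. 260.]
-35 219 [289.1 165.6] [408. 280.]
-210 219 [326.5 144.5] [666. 134.]
-210 249 [327.3 137.1] [671.  84.]
-35 261 [289.5 155. ] [410. 207.]
```

View pics/d.png

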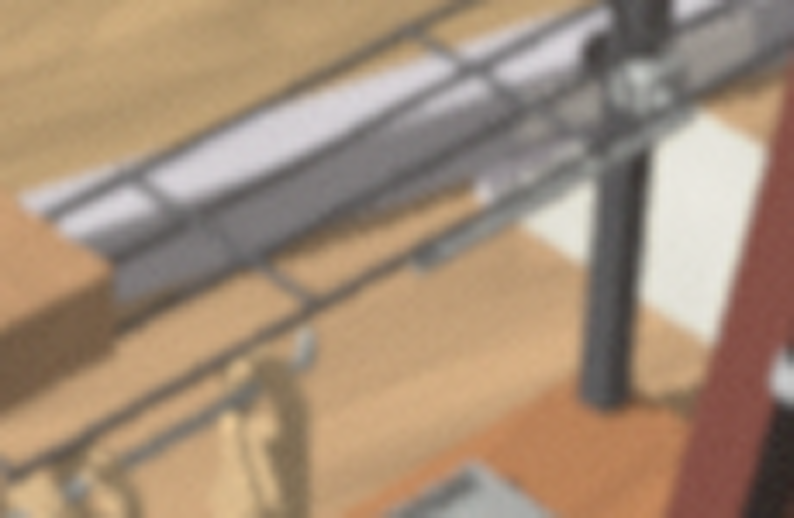

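```bash
sed -i 's/RO=np.array(\[595.,-54,0\])/RO=np.array([592.,-54.5,0])/' h.py
python3 - <<'E'
from h import *
z=np.load('s0.npz'); Q=w2r(cloud('side',z['da']))
for a,b in((45,75),(145,170),(180,202)):
    m=(z['da']>0)&(abs(Q[...,0])<45)&(Q[...,2]>80)&(Q[...,2]<235)&(Q[...,1]>a)&(Q[...,1]<b); q=Q[m]
    print(a)
    for lo in range(80,235,10):
        w=q[(q[:,2]>=lo)&(q[:,2]<lo+10)]
        if len(w): print(lo,len(w),'x',np.percentile(w[:,0],[0,5,95,100]).round(),'y',np.percentile(w[:,1],[5,50,95]).round())
    f=q[(q[:,0]>-28)&(q[:,2]<190)]; A=np.c_[f[:,0],f[:,2]-120,np.ones(len(f))]
    print('face y = ',np.linalg.lstsq(A,f[:,1],rcond=None)[0].round(3))
o=z['a'][160:240,215:295,::-1]
cv2.imwrite('pics/e.png',cv2.resize(o,None,fx=7,fy=7,interpolation=cv2.INTER_CUBIC))
E
```

```text
45
80 2 x [-9. -9. -3. -2.] y [62. 64. 65.]
90 12 x [-20. -19.  18.  22.] y [62. 65. 67.]
100 30 x [-30. -25.  25.  32.] y [61. 64. 68.]
110 31 x [-35. -34.  27.  29.] y [59. 65. 68.]
120 38 x [-36. -34.  29.  30.] y [55. 65. 67.]
130 39 x [-38. -35.  24.  32.] y [57. 64. 68.]
140 33 x [-33. -31.  20.  24.] y [57. 65. 68.]
150 31 x [-27. -26.  20.  22.] y [58. 64. 66.]
160 31 x [-28. -26.  22.  24.] y [56. 64. 67.]
170 27 x [-28. -27.  21.  23.] y [57. 64. 68.]
180 43 x [-29. -28.  17.  19.] y [55. 63. 68.]
190 19 x [-30. -29.  20.  23.] y [57. 64. 67.]
200 21 x [-27. -27.  20.  22.] y [56. 63. 67.]
210 35 x [-26. -25.  14.  16.] y [53. 64. 71.]
220 30 x [-24. -19.   7.   9.] y [54. 63. 68.]
230 4 x [-14. -14.  -5.  -4.] y [56. 60. 65.]
face y =  [-4.0000e-03 -3.0000e-02  6.4377e+01]
145
80 2 x [-31. -30. -13. -12.] y [162. 162. 163.]
90 17 x [-37. -36.  -9.  -9.] y [155. 163. 165.]
100 23 x [-35. -35.  -5.  -4.] y [156. 162. 164.]
110 17 x [-34. -33.  -2.  -2.] y [153. 163. 166.]
120 25 x [-35. -34.  -1.   1.] y [154. 163. 166.]
130 23 x [-34. -34.  -4.   0.] y [155. 162. 166.]
140 
[... 688 characters left out ...]
99.]
110 29 x [-35. -34.  30.  36.] y [193. 196. 198.]
120 41 x [-41. -38.  26.  32.] y [188. 196. 199.]
130 40 x [-37. -35.  22.  27.] y [190. 196. 198.]
140 35 x [-32. -29.  24.  25.] y [188. 195. 198.]
150 29 x [-28. -27.  20.  23.] y [188. 195. 199.]
160 26 x [-29. -28.  16.  17.] y [190. 196. 199.]
170 35 x [-28. -27.  20.  26.] y [187. 196. 198.]
180 43 x [-27. -26.  16.  19.] y [184. 194. 198.]
190 20 x [-30. -30.  22.  23.] y [184. 195. 198.]
200 19 x [-29. -27.  18.  24.] y [186. 195. 197.]
210 35 x [-30. -26.  18.  22.] y [185. 195. 198.]
220 35 x [-19. -18.   7.  16.] y [184. 194. 198.]
230 5 x [-5. -5. -1. -1.] y [187. 189. 197.]
face y =  [ 3.70000e-02 -3.60000e-02  1.96028e+02]
```

View pics/e.png

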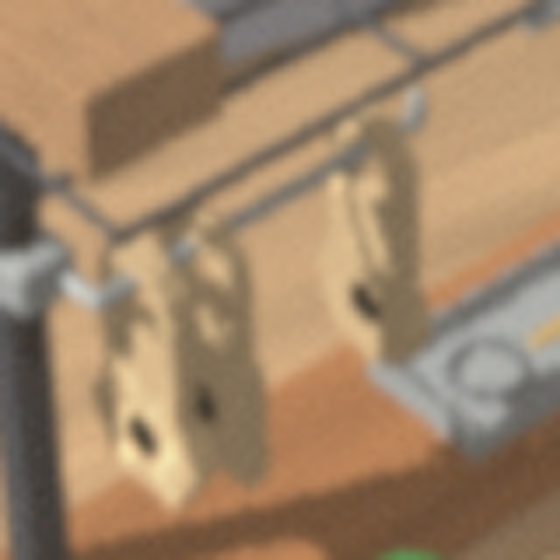

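The round paddle is the isolated one near the left tip, at side pixel (268,193). Its silhouette tapers round at the bottom and it stands about 25 mm from the tip. The others are square at (245,210), hex at (236,213), a green look-alike at (276,257) and a pink one at (196,244), none of which fits. The right rail stands about 15 mm higher than the left.

```bash
cat >> h.py <<'E'
def ori(deg):
    s,c=np.sin(np.deg2rad(deg)),np.cos(np.deg2rad(deg))
    return RR*R.from_matrix(np.array([[0,-1,0],[-c,0,-s],[s,0,-c]]).T)
def go(p,deg=47):
    o=env.get_obs(); r=R.from_quat(o['tool_rot']); t=r2w(p)-o['tool_pos']
    print('t',round(o['time_s'],2),'rack',w2r(o['tool_pos']).round(1),'F',o['force'].round(1),'op',round(o['opening'],3),'q',o['joint_positions'].round(2))
    print('  to',p,'units',(r.inv().apply(t)/75).round(3),'turn',((r.inv()*ori(deg)).as_rotvec(degrees=True)/45).round(3))
E
python3 -c "
from h import *
go([-190,60,240],0);go([-190,60,240],47)"
```

```text
t 1.0 rack [-481.  -453.1  202.4] F [ 0.4 -0.5  0.9] op 0.997 q [-1.35  0.22  1.61 -0.    1.31 -0.11]
  to [-190, 60, 240] units [-6.211 -4.824 -0.502] turn [ 0.    -0.     0.184]
t 1.0 rack [-481.  -453.1  202.4] F [ 0.4 -0.5  0.9] op 0.997 q [-1.35  0.22  1.61 -0.    1.31 -0.11]
  to [-190, 60, 240] units [-6.211 -4.824 -0.502] turn [1.043 0.075 0.174]
```

```bash
python3 -m crank '[-0.41,-0.32,-0.08,0,0,0,0.6, -0.41,-0.32,-0.08,0,0,0,0.6, -0.41,-0.32,-0.08,0,0,0,0.6, -0.41,-0.32,-0.08,0,0,0,0.6, -0.41,-0.32,-0.08,0,0,0,0.6, -0.41,-0.32,-0.08,0,0,0,0.6, -0.41,-0.32,0,0,0,0,0.6, -0.41,-0.32,0,0,0,0,0.6, -0.41,-0.32,0,0,0,0,0.6, -0.41,-0.32,0,0,0,0,0.6, -0.41,-0.32,0,0,0,0,0.6, -0.41,-0.32,0,0,0,0,0.6, -0.41,-0.32,0,0,0,0,0.6, -0.41,-0.32,0,0,0,0,0.6]' 40; python3 -c "
from h import *
go([-190,60,240],0);go([-190,60,240],47)"
```

```text
time_s: 2.17
tool_pos: [387.4, -60.1, 239.5]
tool_rot: [0.81, -0.587, 0.006, -0.001]
force: [1.3, -0.9, 0.5]
opening: 0.598
t 2.17 rack [-201.9   33.2  239.5] F [ 1.3 -0.9  0.5] op 0.598 q [-0.33 -0.36  2.08 -0.    1.4   0.92]
  to [-190, 60, 240] units [-0.335 -0.203 -0.008] turn [-0.011 -0.01   0.161]
t 2.17 rack [-201.9   33.2  239.5] F [ 1.3 -0.9  0.5] op 0.598 q [-0.33 -0.36  2.08 -0.    1.4   0.92]
  to [-190, 60, 240] units [-0.335 -0.203 -0.008] turn [1.032 0.056 0.156]
```

```bash
python3 -m crank '[-0.33,-0.2,0,0,0,0.15,0.6, 0,0,0,0.15,0,0,0.6, 0,0,0,0.15,0,0,0.6, 0,0,0,0.15,0,0,0.6, 0,0,0,0.15,0,0,0.6, 0,0,0,0.15,0,0,0.6, 0,0,0,0.15,0,0,0.6, 0,0,0,0.15,0,0,0.6, 0,0,0,0,0,0,0.6]'; python3 -c "
from h import *
go([-105,60,196])"
```

```text
time_s: 2.92
tool_pos: [443.5, -33.3, 222.5]
tool_rot: [0.718, -0.565, 0.243, -0.325]
force: [-0.2, 1.1, -2.1]
opening: 0.603
t 2.92 rack [-141.9   48.9  222.5] F [-0.2  1.1 -2.1] op 0.603 q [-0.76 -0.78  2.55  0.83  1.03  0.25]
  to [-105, 60, 196] units [-0.115 -0.07   0.608] turn [-0.02   0.068  0.03 ]
```

```bash
python3 -m crank '[-0.06,-0.03,0.3,0,0.03,0.02,0.6, -0.05,-0.03,0.3,-0.02,0.03,0.01,0.6, 0,0,0,0,0,0,0.6]'; python3 -c "
from h import *
go([-105,60,196]);go([-10,60,107.5])"
```

```text
time_s: 3.17
tool_pos: [478.1, -21.9, 196.6]
tool_rot: [0.704, -0.589, 0.254, -0.305]
force: [-0.5, 1.3, 0.4]
opening: 0.599
t 3.17 rack [-105.7   53.6  196.6] F [-0.5  1.3  0.4] op 0.599 q [-0.55 -0.64  2.53  0.79  0.75  0.38]
  to [-105, 60, 196] units [-0.086  0.     0.012] turn [ 0.004 -0.01  -0.012]
t 3.17 rack [-105.7   53.6  196.6] F [-0.5  1.3  0.4] op 0.599 q [-0.55 -0.64  2.53  0.79  0.75  0.38]
  to [-10, 60, 107.5] units [-0.099 -0.005  1.743] turn [ 0.004 -0.01  -0.012]
```

```bash
python3 -m crank '[-0.05,0,0,0,0,-0.01,0.6, -0.04,0,0.2,0,-0.01,0,0.6, 0,0,0,0,0,0,0.6]'; python3 - <<'E'
from h import *
snap('side','f.png',(190,100,370,260),4)
go([-10,60,107.5])
E
```

```text
time_s: 3.42
tool_pos: [489.2, -10.3, 190.1]
tool_rot: [0.71, -0.581, 0.253, -0.307]
force: [-0.8, 1.0, -0.1]
opening: 0.6
t 3.47 rack [-92.3  62.1 191.7] F [-0.2  0.  -0.4] op 0.599 q [-0.5  -0.59  2.52  0.81  0.7   0.37]
  to [-10, 60, 107.5] units [0.033 0.072 1.568] turn [0.    0.004 0.009]
```

View pics/f.png

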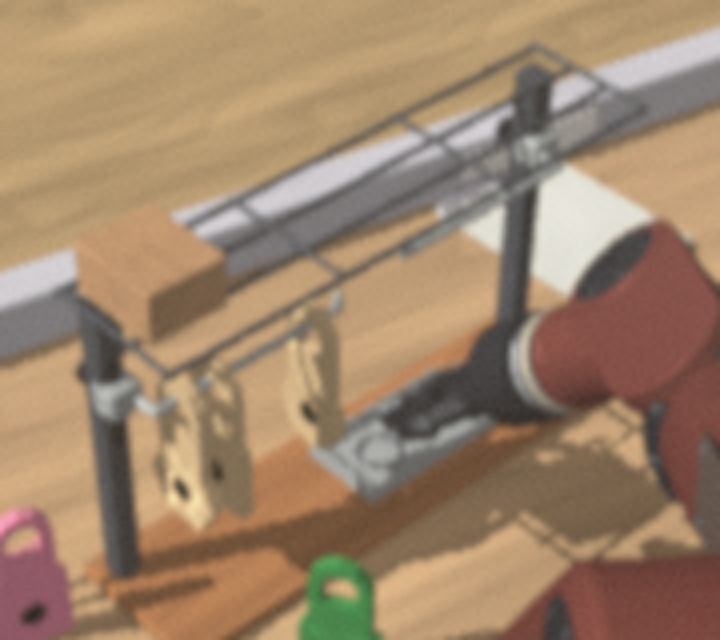

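```bash
python3 - <<'E'
from h import *
o=env.get_obs(); r=R.from_quat(o['tool_rot'])
print(((w2px('side',o['tool_pos'])-[190,100])*4).round(), ((w2px('side',o['tool_pos']+r.apply([0,0,8]))-[190,100])*4).round())
E
python3 -m crank '[0.01,0.02,0.3,0,0,0,0.6, 0.01,0.02,0.3,0,0,0,0.6, 0.01,0.02,0.3,0,0,0,0.6, 0,0,0,0,0,0,0.6]'; python3 -c "
from h import *
go([-10,60,107.5])"
```

```text
[389. 401.] [383. 403.]
time_s: 3.8
tool_pos: [542.0, -7.4, 153.3]
tool_rot: [0.709, -0.577, 0.263, -0.31]
force: [-1.4, 0.4, -1.0]
opening: 0.6
t 3.8 rack [-40.2  55.7 153.3] F [-1.4  0.4 -1. ] op 0.6 q [-0.41 -0.32  2.45  1.04  0.5   0.14]
  to [-10, 60, 107.5] units [-0.064  0.182  0.708] turn [-0.02  -0.006  0.02 ]
```

```bash
python3 -m crank '[-0.05,0.09,0.2,-0.01,0,0.01,0.6, -0.03,0.08,0.2,-0.01,0,0.01,0.6, -0.02,0.03,0.2,0,0,0,0.6, 0,0,0,0,0,0,0.6]'; python3 -c "
from h import *
go([-10,60,107.5])"
```

```text
time_s: 4.13
tool_pos: [568.0, 2.0, 120.3]
tool_rot: [0.705, -0.583, 0.26, -0.309]
force: [-0.1, 1.2, 0.6]
opening: 0.598
t 4.13 rack [-12.9  60.  120.3] F [-0.1  1.2  0.6] op 0.598 q [-0.34 -0.17  2.42  1.25  0.4  -0.04]
  to [-10, 60, 107.5] units [-0.001  0.1    0.143] turn [-0.015 -0.009  0.002]
```

```bash
python3 -m crank '[0,0.06,0.08,-0.01,-0.01,0,0.6, 0,0.05,0.07,0,0,0,0.6, 0,0,0,0,0,0,0.6]'; python3 -c "
from h import *
go([-10,60,107.5])"
```

```text
time_s: 4.38
tool_pos: [573.0, 1.3, 113.9]
tool_rot: [0.706, -0.581, 0.258, -0.312]
force: [-0.5, 0.7, 0.8]
opening: 0.603
t 4.38 rack [ -8.1  58.4 113.9] F [-0.5  0.7  0.8] op 0.603 q [-0.35 -0.13  2.4   1.31  0.41 -0.1 ]
  to [-10, 60, 107.5] units [-0.021  0.08   0.038] turn [-0.017  0.001  0.005]
```

```bash
python3 -m crank '[-0.02,0.1,0.04,-0.01,0,0,0.6, 0,0,0,0,0,0,0.6, 0,0,0,0,0,0,0.0, 0,0,0,0,0,0,0, 0,0,0,0,0,0,0, 0,0,0,0,0,0,0, 0,0,0,0,0,0,0, 0,0,0,0,0,0,0, 0,0,0,0,0,0,0, 0,0,0,0,0,0,0]' 50; python3 -c "
from h import *
go([-10,60,107.5])"
```

```text
time_s: 5.22
tool_pos: [571.6, 0.6, 114.0]
tool_rot: [0.706, -0.58, 0.261, -0.311]
force: [-0.3, -0.2, 0.2]
opening: 0.099
t 5.22 rack [ -9.7  57.9 114. ] F [-0.3 -0.2  0.2] op 0.099 q [-0.35 -0.14  2.41  1.32  0.4  -0.11]
  to [-10, 60, 107.5] units [-0.028  0.067  0.054] turn [-0.02  -0.003  0.008]
```

```bash
python3 -m crank '[0,0,0,0,0,0,0, 0,-0.06,-0.055,0,0,0,0, 0,-0.06,-0.055,0,0,0,0, 0,-0.06,-0.055,0,0,0,0, 0,0,0,0,0,0,0]'; python3 - <<'E'
from h import *
go([-10,58,132])
im,d=snap('side','g.png',(200,120,340,240),5)
Q=w2r(cloud('side',d)); np.savez('s1.npz',a=im,da=d)
for lo,hi in((85,130),(130,170),(170,200),(200,245)):
    m=(d>0)&(abs(Q[...,0])<45)&(Q[...,2]>lo)&(Q[...,2]<hi)&(Q[...,1]>40)&(Q[...,1]<80);q=Q[m]
    print(lo,len(q),np.percentile(q,[3,50,97],axis=0).round().tolist() if len(q) else '')
E
```

```text
time_s: 5.63
tool_pos: [570.0, 1.4, 130.4]
tool_rot: [0.707, -0.581, 0.258, -0.311]
force: [-0.9, -0.4, -1.3]
opening: 0.1
t 5.63 rack [-11.1  59.1 130.4] F [-0.9 -0.4 -1.3] op 0.1 q [-0.35 -0.18  2.41  1.19  0.42  0.03]
  to [-10, 58, 132] units [ 0.014 -0.025 -0.004] turn [-0.015 -0.001  0.007]
85 61 [[-27.0, 62.0, 106.0], [-5.0, 65.0, 119.0], [24.0, 68.0, 130.0]]
130 121 [[-34.0, 56.0, 132.0], [-3.0, 65.0, 153.0], [28.0, 69.0, 169.0]]
170 91 [[-42.0, 55.0, 171.0], [-11.0, 64.0, 182.0], [19.0, 68.0, 199.0]]
200 136 [[-27.0, 53.0, 201.0], [-8.0, 63.0, 219.0], [21.0, 75.0, 243.0]]
```

View pics/g.png

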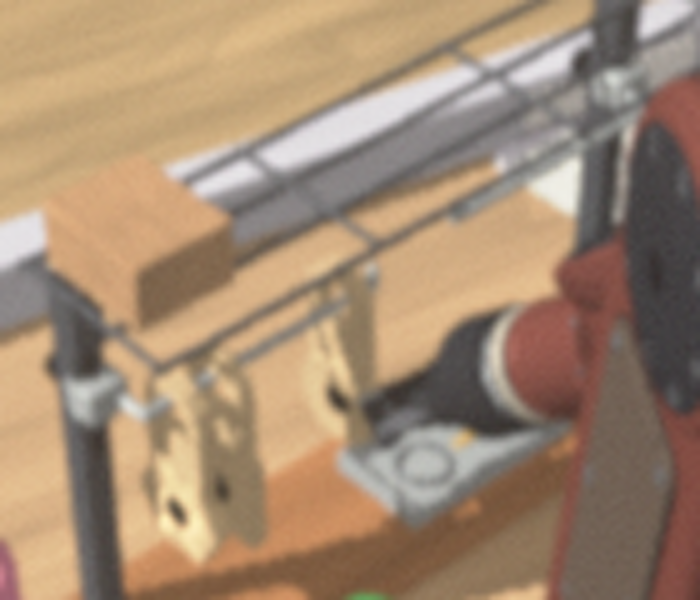

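```bash
python3 -m crank '[0,-0.025,-0.005,0,0,0,0, 0.1,0,0,0,0,0,0, 0.1,0,0,0,0,0,0]'; python3 -c "
from h import *
go([-10,30,132])"
```

```text
time_s: 5.93
tool_pos: [572.2, -11.8, 129.6]
tool_rot: [0.708, -0.58, 0.256, -0.311]
force: [-0.1, -0.4, -0.6]
opening: 0.099
t 5.93 rack [-11.4  45.7 129.6] F [-0.1 -0.4 -0.6] op 0.099 q [-0.39 -0.17  2.39  1.19  0.45 -0.  ]
  to [-10, 30, 132] units [ 0.21  -0.034 -0.008] turn [-0.011  0.004  0.009]
```

```bash
python3 -m crank '[0,-0.06,-0.03,0,0,0,0, 0,-0.02,-0.01,0,0,0,0]'; python3 -c "
from h import *
go([-10,30,132])"
```

```text
time_s: 6.1
tool_pos: [574.0, -13.8, 135.0]
tool_rot: [0.708, -0.581, 0.256, -0.31]
force: [0.9, -0.1, -1.2]
opening: 0.098
t 6.1 rack [ -9.9  43.3 135. ] F [ 0.9 -0.1 -1.2] op 0.098 q [-0.39 -0.18  2.39  1.15  0.46  0.04]
  to [-10, 30, 132] units [0.178 0.031 0.027] turn [-0.009  0.001  0.006]
```

```bash
python3 -m crank '[0.1,0.01,0.01,0,0,0,0, 0.1,-0.01,0,0,0,0,0, 0.1,-0.01,0,0,0,0,0]'; python3 -c "
from h import *
go([-10,0,140])"
```

```text
time_s: 6.35
tool_pos: [579.4, -37.2, 134.3]
tool_rot: [0.708, -0.581, 0.256, -0.309]
force: [-0.3, -0.2, -1.1]
opening: 0.1
t 6.35 rack [ -9.2  19.3 134.3] F [-0.3 -0.2 -1.1] op 0.1 q [-0.45 -0.15  2.36  1.17  0.5  -0.02]
  to [-10, 0, 140] units [ 0.258 -0.047 -0.06 ] turn [-0.008  0.003  0.007]
```

```bash
python3 -m crank '[0.1,-0.03,-0.03,0,0,0,0, 0.1,-0.03,-0.03,0,0,0,0, 0.07,-0.05,-0.04,0,0,0,0, 0,-0.04,-0.03,0,0,0,0, 0,-0.01,0,0,0,0,0]'; python3 - <<'E'
from h import *
go([-10,-2,148.5])
im,d=snap('side','i.png',(220,120,340,220),6)
Q=w2r(cloud('side',d))
for lo,hi in((100,130),(170,200),(200,235),(235,285)):
    m=(d>0)&(abs(Q[...,0])<45)&(Q[...,2]>lo)&(Q[...,2]<hi)&(abs(Q[...,1])<22);q=Q[m]
    print(lo,len(q),np.percentile(q,[3,50,97],axis=0).round().tolist() if len(q) else '')
E
```

```text
time_s: 6.77
tool_pos: [585.3, -63.2, 150.9]
tool_rot: [0.707, -0.583, 0.256, -0.309]
force: [0.8, -0.4, -1.4]
opening: 0.1
t 6.77 rack [ -8.2  -7.3 150.9] F [ 0.8 -0.4 -1.4] op 0.1 q [-0.5  -0.16  2.33  1.1   0.55  0.03]
  to [-10, -2, 148.5] units [-0.071  0.04   0.005] turn [-0.007 -0.002  0.003]
100 8 [[-13.0, -5.0, 123.0], [-5.0, -3.0, 127.0], [12.0, -0.0, 130.0]]
170 111 [[-38.0, -13.0, 171.0], [-9.0, -1.0, 186.0], [22.0, 7.0, 199.0]]
200 110 [[-24.0, -12.0, 202.0], [-3.0, -2.0, 220.0], [28.0, 2.0, 234.0]]
235 82 [[-23.0, -13.0, 237.0], [-4.0, -4.0, 254.0], [24.0, 1.0, 265.0]]
```

View pics/i.png

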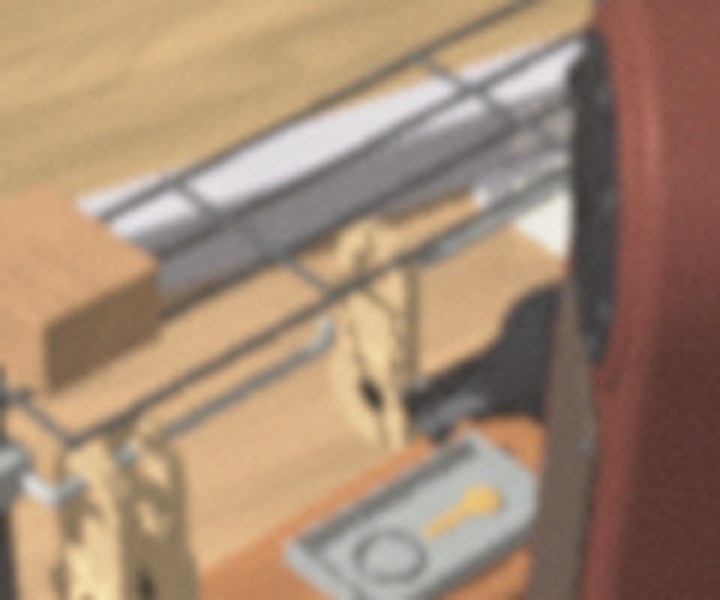

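```bash
python3 -m crank '[0,0.04,0.005,0,0,0,0, 0.05,0.0,0,0,0,0,0]'; python3 -c "
from h import *
go([-10,-25,148])"
```

```text
time_s: 6.98
tool_pos: [584.2, -66.2, 148.7]
tool_rot: [0.707, -0.582, 0.257, -0.309]
force: [-1.1, 0.6, -1.1]
opening: 0.099
t 6.98 rack [ -9.9 -10.  148.7] F [-1.1  0.6 -1.1] op 0.099 q [-0.51 -0.15  2.33  1.11  0.56  0.  ]
  to [-10, -25, 148] units [0.199 0.009 0.006] turn [-0.008 -0.001  0.005]
```

Now I thread it in small steps, watching the force.

```bash
python3 -m crank '[0.07,-0.005,0,0,0,0,0, 0.07,-0.008,0,0,0,0,0, 0.07,-0.008,0,0,0,0,0]'; python3 -c "
from h import *
go([-10,-45,148])"
```

```text
time_s: 7.23
tool_pos: [587.6, -81.0, 148.9]
tool_rot: [0.708, -0.581, 0.255, -0.309]
force: [0.2, -0.4, -0.5]
opening: 0.096
t 7.23 rack [ -9.4 -25.2 148.9] F [ 0.2 -0.4 -0.5] op 0.096 q [-0.54 -0.13  2.31  1.11  0.58 -0.02]
  to [-10, -45, 148] units [0.265 0.016 0.002] turn [-0.006  0.002  0.006]
```

```bash
python3 -m crank '[0.07,0,0,0,0,0,0, 0.07,-0.005,0,0,0,0,0, 0.07,-0.005,0,0,0,0,0, 0.07,-0.005,0,0,0,0,0]'; python3 -c "
from h import *
go([-10,-60,148])"
```

```text
time_s: 7.57
tool_pos: [592.9, -104.0, 149.6]
tool_rot: [0.708, -0.582, 0.255, -0.309]
force: [-0.2, -0.0, -0.6]
opening: 0.098
t 7.57 rack [ -8.5 -48.8 149.6] F [-0.2 -0.  -0.6] op 0.098 q [-0.59 -0.1   2.28  1.11  0.61 -0.05]
  to [-10, -60, 148] units [ 0.149  0.03  -0.001] turn [-0.006  0.002  0.006]
```

```bash
python3 -m crank '[0.1,0.05,0.02,0,0,0,0, 0.12,0.03,0.01,0,0,0,0, 0.12,0.0,0,0,0,0,0, 0.12,0,0,0,0,0,0, 0.12,0,0,0,0,0,0]'; python3 -c "
from h import *
go([-10,-157,142])"
```

```text
time_s: 7.98
tool_pos: [599.9, -151.4, 143.8]
tool_rot: [0.708, -0.582, 0.256, -0.309]
force: [0.0, 0.1, -1.0]
opening: 0.102
t 7.98 rack [-10.6 -96.7 143.8] F [ 0.   0.1 -1. ] op 0.102 q [-0.68 -0.02  2.22  1.13  0.67 -0.13]
  to [-10, -157, 142] units [0.804 0.016 0.022] turn [-0.006  0.002  0.006]
```

```bash
python3 -m crank '[0.12,0,0,0,0,0,0, 0.12,0,0,0,0,0,0, 0.12,-0.005,0,0,0,0,0, 0.12,0,0,0,0,0,0, 0.12,0,0,0,0,0,0, 0.12,0,0,0,0,0,0, 0.05,0,0,0,0,0,0]'; python3 - <<'E'
from h import *
go([-10,-157,129.5])
im,d=snap('side','j.png',(250,90,390,210),5); snap('top','k.png')
E
```

```text
time_s: 8.57
tool_pos: [613.3, -217.2, 145.2]
tool_rot: [0.707, -0.582, 0.257, -0.308]
force: [-0.0, -1.2, -0.9]
opening: 0.101
t 8.57 rack [  -9.9 -163.7  145.2] F [-0.  -1.2 -0.9] op 0.101 q [-0.77  0.08  2.12  1.11  0.74 -0.18]
  to [-10, -157, 129.5] units [-0.091  0.155  0.141] turn [-0.007 -0.002  0.005]
```

View pics/j.png

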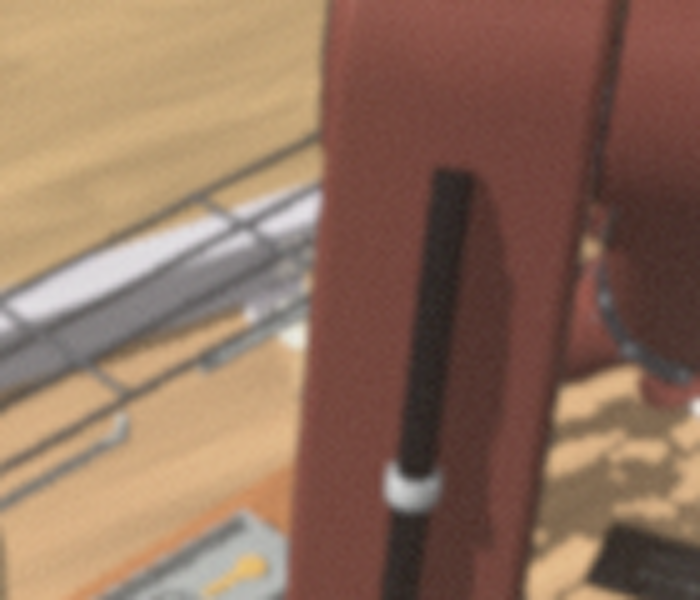

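```bash
python3 -m crank '[-0.05,0.05,0.045,0,0,0,0, 0,0.04,0.035,0,0,0,0, 0,0.03,0.025,0,0,0,0, 0,0,0,0,0,0,0]'; python3 -c "
from h import *
go([-10,-160,129.5])"
```

```text
time_s: 9.0
tool_pos: [611.2, -210.5, 131.2]
tool_rot: [0.708, -0.582, 0.255, -0.309]
force: [0.1, 0.6, -0.4]
opening: 0.099
t 9.0 rack [ -10.6 -156.8  131.2] F [ 0.1  0.6 -0.4] op 0.099 q [-0.76  0.09  2.14  1.14  0.72 -0.21]
  to [-10, -160, 129.5] units [0.043 0.012 0.021] turn [-0.006  0.002  0.006]
```

```bash
for i in 1 2 3; do python3 -m crank '[0,0.015,0.015,0,0,0,0, 0,0.005,0.005,0,0,0,0]' | egrep 'pos|force'; done
```

```text
tool_pos: [612.1, -209.8, 129.9]
force: [-0.5, 0.0, 0.2]
tool_pos: [613.5, -210.0, 129.6]
force: [1.0, 0.9, 0.5]
tool_pos: [614.8, -210.4, 129.2]
force: [-0.1, 0.8, 1.6]
```

```bash
for i in 1 2; do python3 -m crank '[0,0.03,0.0,0,0,0,0, 0,0.0,0.0,0,0,0,0]' | egrep 'pos|force'; done
```

```text
tool_pos: [614.7, -211.1, 129.5]
force: [-0.6, 0.5, -0.3]
tool_pos: [614.4, -211.6, 129.7]
force: [0.7, 0.3, 0.5]
```

```bash
for i in 1 2; do python3 -m crank '[0,0.03,0.02,0,0,0,0]' | egrep 'pos|force'; done; python3 -c "
from h import *
go([-10,-160,129.5])"
```

```text
tool_pos: [615.3, -212.0, 129.1]
force: [2.8, 2.0, 9.6]
tool_pos: [616.6, -212.4, 129.0]
force: [1.1, 1.4, 7.8]
t 10.0 rack [  -5.7 -159.8  129. ] F [1.1 1.4 7.8] op 0.095 q [-0.77  0.11  2.13  1.19  0.72 -0.27]
  to [-10, -160, 129.5] units [ 0.003  0.033 -0.048] turn [-0.036 -0.     0.011]
```

```bash
python3 -m crank '[0,0.02,-0.05,-0.03,0,0.01,0, 0,0,0,0,0,0,0, 0,0,0,0,0,0,0.1]'; python3 -c "
from h import *
go([-10,-160,129.5])"
```

```text
time_s: 10.25
tool_pos: [612.7, -213.3, 129.9]
tool_rot: [0.707, -0.583, 0.255, -0.308]
force: [0.3, 0.6, 1.3]
opening: 0.102
t 10.25 rack [  -9.7 -159.9  129.9] F [0.3 0.6 1.3] op 0.102 q [-0.76  0.1   2.13  1.14  0.72 -0.21]
  to [-10, -160, 129.5] units [0.001 0.007 0.001] turn [-0.005 -0.     0.002]
```

Centred and resting on the rail. Next I open part way and retreat along the tool axis.

```bash
python3 -m crank '[0,0,0,0,0,0,0.25, 0,0,0,0,0,0,0.4, 0,0,0,0,0,0,0.6, 0,0,0,0,0,0,0.6, 0,0,0,0,0,0,0.6, 0,0,0,0,0,0,0.6]'; python3 -m crank '[0,0,-0.1,0,0,0,0.6, 0,0,-0.15,0,0,0,0.6, 0,0,-0.2,0,0,0,0.6, 0,0,-0.2,0,0,0,0.6]';  python3 -c "
from h import *
go([-120,-160,232])"
```

```text
time_s: 10.75
tool_pos: [608.7, -211.6, 123.4]
tool_rot: [0.708, -0.585, 0.252, -0.307]
force: [-0.3, 0.4, 0.5]
opening: 0.602
time_s: 11.08
tool_pos: [571.3, -216.2, 154.6]
tool_rot: [0.708, -0.585, 0.248, -0.307]
force: [0.4, -1.6, 0.3]
opening: 0.6
t 11.08 rack [ -50.9 -154.9  154.6] F [ 0.4 -1.6  0.3] op 0.6 q [-0.83 -0.01  2.18  1.05  0.81 -0.15]
  to [-120, -160, 232] units [ 0.056 -0.115 -1.379] turn [ 0.011  0.011 -0.005]
```

```bash
python3 -m crank '[0,0,-0.3,0,0,0,0.6, 0,0,-0.3,0,0,0,0.6, 0,0,-0.3,0,0,0,0.6, 0,0,-0.3,0,0,0,0.6, 0.3,0,-0.2,0,0,0,0.6, 0.4,0,-0.1,0,0,0,0.6, 0.4,0,0,0,0,0,0.6, 0.4,0,0,0,0,0,0.6, 0.4,0,0,0,0,0,0.6, 0.4,0,0,0,0,0,0.6, 0.4,0,0,0,0,0,0.6, 0.4,0,0,0,0,0,0.6, 0,0,0,0,0,0,0.6]'; python3 - <<'E'
from h import *
go([-120,-160,232])
a,da=snap('side','l.png',(190,90,390,240),4); b,db=snap('top','m.png',(210,120,410,260),4)
for n,d in(('side',da),('top',db)):
    Q=w2r(cloud(n,d))
    for lo,hi in((95,130),(130,190),(190,225),(225,260)):
        m=(d>0)&(abs(Q[...,0])<45)&(Q[...,2]>lo)&(Q[...,2]<hi)&(Q[...,1]>-200)&(Q[...,1]<-100);q=Q[m]
        if len(q): print(n,lo,len(q),np.percentile(q,[3,50,97],axis=0).round().tolist())
    for q in ('round_paddle','square_paddle','hex_paddle'):
        print(n,q,[(r['pixel'],round(r['p'],2)) for r in eyes.recognise(q,n)[:3]])
E
```

```text
time_s: 12.17
tool_pos: [526.7, -471.4, 240.8]
tool_rot: [0.71, -0.584, 0.251, -0.303]
force: [0.1, -0.5, 1.1]
opening: 0.601
t 12.17 rack [-143.  -397.   240.8] F [ 0.1 -0.5  1.1] op 0.601 q [-1.18  0.21  1.75  0.88  1.16 -0.16]
  to [-120, -160, 232] units [-3.16  -0.138  0.3  ] turn [ 0.016 -0.001  0.004]
side 95 65 [[-32.0, -161.0, 109.0], [-4.0, -154.0, 121.0], [25.0, -150.0, 129.0]]
side 130 208 [[-33.0, -163.0, 132.0], [-7.0, -154.0, 157.0], [25.0, -150.0, 188.0]]
side 190 87 [[-27.0, -166.0, 191.0], [-13.0, -154.0, 202.0], [20.0, -150.0, 223.0]]
side 225 96 [[-24.0, -192.0, 226.0], [-4.0, -155.0, 233.0], [19.0, -103.0, 243.0]]
side round_paddle [([316.4, 165.2], 0.94)]
side square_paddle [([246.5, 208.6], 0.9), ([194.7, 242.2], 0.86), ([274.9, 258.0], 0.56)]
side hex_paddle [([232.5, 211.5], 0.66)]
top 95 15 [[-26.0, -152.0, 111.0], [-2.0, -151.0, 122.0], [22.0, -150.0, 130.0]]
top 130 61 [[-35.0, -163.0, 134.0], [-12.0, -152.0, 156.0], [19.0, -150.0, 187.0]]
top 190 42 [[-26.0, -162.0, 191.0], [-9.0, -152.0, 206.0], [23.0, -151.0, 224.0]]
top 225 93 [[-22.0, -193.0, 229.0], [-3.0, -156.0, 237.0], [20.0, -109.0, 246.0]]
top round_paddle [([363.4, 169.1], 0.75)]
top square_paddle [([268.4, 190.0], 0.59), ([223.6, 188.2], 0.55), ([301.7, 180.4], 0.38)]
top hex_paddle [([255.5, 193.1], 0.57)]
```

View pics/l.png

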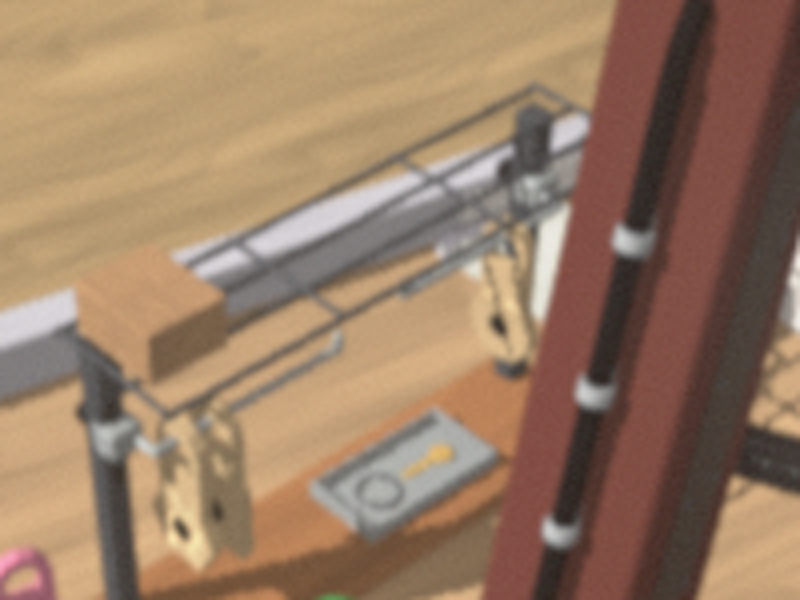

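View pics/m.png

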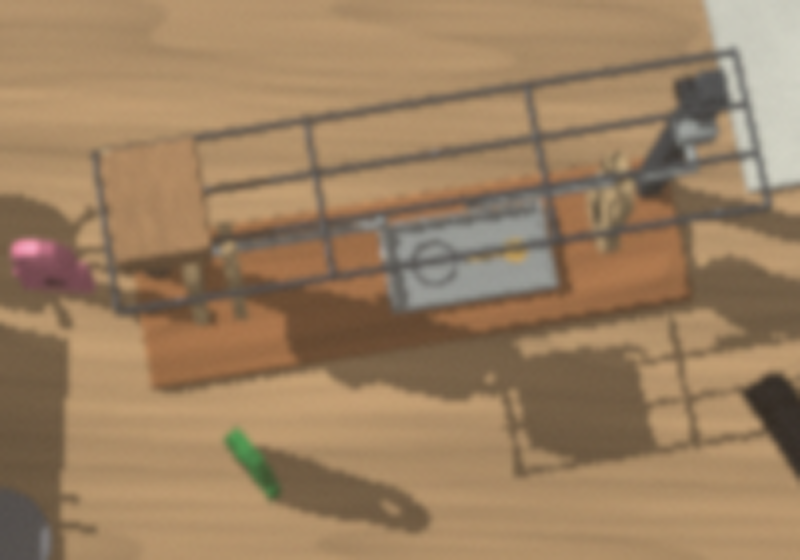

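The paddle hangs upright on the right rail at y ≈ -157, past the middle at -126. The other two paddles and the tray haven't moved.

```bash
python3 -m crank '[0,0,0,0,0,0,0.6, 0,0,0,0,0,0,0.6]'; python3 -c "
from h import *
print(env.close_job())"
```

```text
time_s: 12.73
tool_pos: [526.7, -462.6, 241.1]
tool_rot: [0.711, -0.582, 0.249, -0.305]
force: [-0.1, -0.2, 0.4]
opening: 0.595
the job is handed in; nothing more can be done
None
```

The round-ended paddle now hangs freely on the right rail, and the job is handed in at about 12.7 s on the robot's clock. I pinched it at its disc with the gripper leaning 47°, slightly past the 30–45° you gave. I lifted its eye over the left tip, threaded it over the right tip and slid it along. I saw the right rail about 15 mm higher than the left, and felt the paddle touch down at the matching height. I then opened the gripper part way and backed out.

**Last checks:**
- **Round paddle:** both cameras show it upright at rack y ≈ -157 mm, past the rail's middle at about -126 mm.
- **Everything else:** in the last pictures the square and hex paddles and the tray looked where they were before. I did not look again at the plant pot, pencil cup, coasters and stapler; the arm kept away from them.
- **Forces:** threading past both tips gave about 1 N. The most I read was about 10 N, from a deliberate press on the rail to confirm the paddle was seated. At the end the gripper was clear, with no contact force.

**What did not go to plan:**
- While leaning the gripper, the arm briefly stopped at the limits of joints 2 and 3, and this cleared when it moved forward.
- Sideways and height moves often drifted by a few mm, and I corrected most of that along the way.
- The gripper read 0.10 open on the 12 mm paddle, where I expected about 0.14. The grip held all the same.

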